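# Ready the dip station: slide the pan to its work mark, stand up the fallen bottle

## Robot

A 6-joint arm with a two-finger parallel gripper is mounted at the origin on the work surface. World frame = base frame: x ahead of the robot, y to its left, z up, the work surface at z = 0. Lengths are in m, angles in rad, forces in N, time in s.
With the tool pointing down it reaches from about 0.325 to 0.85 m from the base axis. Payload 4.4 kg.
Tool frame: the origin (TCP) lies midway between the tips of the shut fingers; the grasp point (between the pads) lies 19 mm behind it (manip.grip_point_offset is the distance from the TCP to the grasp point, in m); z points along the fingers, y is the line along which they close (so a half turn about z gives the same grasp; the last joint's range is limited). The gripper opens to 94 mm and grips with 3 to 60 N. Pads are 16 mm wide; open, the fingers measure 119 mm over their backs; the gripper's body (75 mm by 177 mm) begins 78 mm behind the grasp point.
Start: joints at [1.143, 0.207, 1.542, -0, 1.393, -0.15], TCP at [0.157, 0.553, 0.205] pointing down, gripper open.
Joint ranges: [-2.73, 2.73], [-0.86, 2.22], [0.23, 2.46], [-1.11, 4.25], [0.08, 2.63], [-2.82, 2.82]. Speed limits (rad/s): [2.79, 2.79, 3.14, 3.14, 3.14, 3.14].

## Interface

Orientations are given as a 3x3 rotation matrix whose columns are the frame's x, y, z axes.
In Python, from rig import manip gives the robot as it stands.
- The arm moves only by the tool send_rows, never from a script. Its argument "increments" is one flat list of numbers, 7 for each row, row after row: the shift along the tool's x, y, z in units of 25 mm (1.0 is 25 mm), then the turn, a rotation vector about the tool's x, y, z in units of 6 degrees (1.0 is 6 degrees), then the finger opening in mm, from 0 to 94. In form: [tx, ty, tz, ax, ay, az, jaw, tx, ty, tz, ax, ay, az, jaw, ...]. A call has 1 to 5 rows; each row is the pose to reach, as a shift and turn from the pose commanded when the call began, along the tool's axes at that moment; what a row does not reach only later rows make up. A row lasts 1/12 s, in which the tool goes at most 41.7 mm and 7.16 degrees, less where a joint would pass 70% of its speed; a pose out of reach is approached as far as the arm can. A call with a gripper value outside its range is refused whole. The fingers move at their own pace and stop on an object; "squeeze" is the grip in N (left out, the last holds). Time passes only in rows, so rows that repeat a pose let the fingers close. It gives the time, the measured TCP pose, the force, the opening and the grip force at its end, in the units of the state.
- manip.state(): the state, without advancing time (a new reading comes with each control period).
- manip.capture(name): name is "scene" or "top" or "wrist"; returns (picture, depth): 384x512x3 uint8, blue, green, red; 384x512 float32, m along the optical axis (not along the pixel's ray), 0 where there is no reading.
- manip.camera_params(name): a dict with "vfov" (degrees; the focal length in pixels is half the picture's height over the tangent of half this angle, whatever the lens; pixels are square), "cx", "cy" (the principal point, pixels), "world_from_camera" (4x4, takes a point from camera to world coordinates). Camera axes: x right, y up, looking along -z (the intrinsics and any distortion apply to the point x, -y, -z); pixel columns grow to the right and rows downward; lengths in m; the calibration is good to about 2 mm. A picture is of the moment at which its call begins: read the wrist's pose just before it. camera_params takes no time and is no camera call; for the wrist camera it gives the pose at the moment of the call.
- manip.finish_job(): hands the job in; it is judged then, once.
The state is a dict: "time_s": time; "joints": joint angles; "joint_velocities": joint speeds; "joint_efforts": joint torques, N m; "tcp_pos": TCP position; "tcp_rot": TCP orientation; "force": force on the tool from outside, world axes, zero at the start; "moment": the same for the moment, N m; "opening": finger opening in m; "grasp_force": force on a finger pad.
Only numpy, scipy, OpenCV 4.12 (cv2) and the standard library are available. Lean on these libraries where they do the work, as an engineer would, in place of code of your own. Each camera call takes 0.05 s, during which the arm holds its last target. There are 200 camera calls.

## Task

Get the dip station ready for the next batch: holding or pushing it as you like, slide the lidded pan across the warming plate from the round mark until it stands centred on the square mark, never lifting or tipping it off the plate. Then stand the fallen square bottle upright on its base in its lane, between the two jars, and let go. Leave the two jars and the black module behind the plate where they are.

Things in the scene. Friction and masses are not known exactly. Their poses are not given: they have to be found in the camera images.
- pan: loose lidded round steel pan, 110 mm diameter (lid rim 116 mm), flat-topped, 66 mm tall in all, about 0.4 kg, with one straight black bar handle. Origin: centre of its underside, z up. The handle points along the pan's own -x: 16 mm wide (y), 16 mm tall, from the wall to 164 mm from the pan's axis, its centreline 42 mm above the underside. It slides on the warming plate.
- plate: fixed dark steel warming plate, 240 (x) by 360 (y) mm, flat, its top 20 mm above the bench; origin at the centre of its underside on the bench. The two marks lie on it 200 mm apart along its y.
- rest_mark: flat white circle outline, 130 mm diameter, drawn on the plate; origin at its centre on the plate's top. The pan starts here.
- work_mark: flat white square outline, 130 mm side, drawn on the plate; origin at its centre on the plate's top. The pan's place at the end.
- lane: fixed shallow dark steel tray (the lane) 136 (x) by 400 (y) mm, long along its own y; floor 4 mm thick, walls 4 mm thick and 18 mm high, inside 128 mm wide; origin at the centre of its underside on the bench. The two jars stand in it near its two ends.
- bottle: loose white plastic bottle, square body 48 by 48 mm and 105 mm tall, round shoulder and a grey round cap of 32 mm diameter up to 150 mm in all, about 0.22 kg, centre of mass about 60 mm above its base. Origin: centre of its base; own z runs from base to cap. At the start it lies on a flat side on the lane's floor, roughly along the lane, cap towards the lane's +y end.
- jar_a: loose squat white round jar with grey lid, 60 mm diameter, 68 mm tall, standing in the lane near its -y end; origin at the centre of its underside. Leave it alone.
- jar_b: the same kind of jar standing near the lane's +y end; origin at the centre of its underside. Leave it alone.
- module: loose black plastic electronics module, 45 by 90 by 30 mm tall, lying on the bench beyond the plate's far (+x) edge; origin at the centre of its underside. Leave it alone.
Not all that is in view belongs to the job. Of the things like the pan, leave any that is pink; of the rest the larger one is meant.

How it is judged:
By the outcome, as a careful person would: the job done as asked, in the order asked, and still so for the second after the job is handed in, with the robot touching nothing.
It also fails if it takes over 58 s, if anything falls off the work surface, if the arm or the gripper's body presses on something with over 40 N, if the wrist force passes 120 N, or if a joint passes its speed limit or range.

## Working session

There is one attempt and no reset: what is moved stays moved. The work goes in short steps, Python scripts to look and compute and a tool call to move; the robot and the scene stay as the last step left them, time stands still between calls to the robot, and variables do not carry over. Pictures are saved under pics/ and viewed, at most 11 in all, crops included, and the job is handed in when it is done.

Besides the shell and the picture viewer there is one more tool, called after ">>>" in YAML: its name, and indented under it one key for each argument. send_rows: Moves the arm, as the interface text tells. Its arguments: {"type":"object","properties":{"increments":{"type":"array"},"squeeze":{"type":"number"}},"required":["increments"]}

```bash
ls; mkdir -p pics; cat > h.py <<'E'
import numpy as np, cv2
from rig import manip
def cap(n):
    P=manip.camera_params(n); im,d=manip.capture(n); return im,d,P
def pts(d,P):
    h,w=d.shape; f=h/2/np.tan(np.radians(P["vfov"])/2)
    u,v=np.meshgrid(np.arange(w),np.arange(h))
    X=np.stack([(u-P["cx"])/f*d,-(v-P["cy"])/f*d,-d],-1)
    T=np.array(P["world_from_camera"]); return X@T[:3,:3].T+T[:3,3]
E
python3 - <<'E'
from h import *
for n in("scene","top"):
    im,d,P=cap(n); cv2.imwrite(f"pics/{n}0.png",im); np.savez(f"{n}0.npz",im=im,d=d,W=pts(d,P)); print({k:np.round(v,4).tolist() if not isinstance(v,str) else v for k,v in P.items()})
s=manip.state(); print(s["time_s"],s["tcp_pos"],np.round(s["tcp_rot"],3))
E
```

```text
pics
{'vfov': 43.9069, 'cx': 256.3201, 'cy': 191.2564, 'world_from_camera': [[0.8859, -0.3648, 0.2865, 1.0074], [0.4639, 0.7038, -0.5381, -0.8357], [-0.0053, 0.6096, 0.7927, 1.2476], [0.0, 0.0, 0.0, 1.0]]}
{'vfov': 42.3937, 'cx': 256.9743, 'cy': 200.0176, 'world_from_camera': [[-0.0281, 0.9957, -0.0883, 0.4137], [-0.9996, -0.0277, 0.006, -0.0099], [0.0035, 0.0884, 0.9961, 1.6131], [0.0, 0.0, 0.0, 1.0]]}
0.1 [0.15682837 0.55242743 0.20441143] [[-0.962  0.273 -0.001]
 [ 0.273  0.962 -0.002]
 [ 0.    -0.002 -1.   ]]
```

View pics/scene0.png

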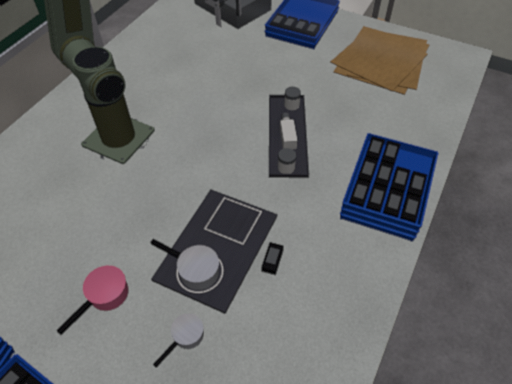

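View pics/top0.png

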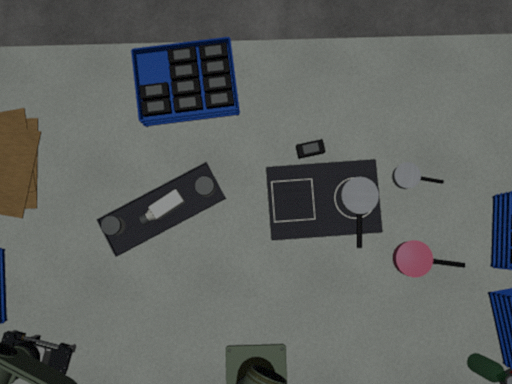

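In the top view, three things look like pans: a grey one at (359,195) on the plate's round mark, a pink one at (413,258), and a small grey one at (405,175). The one meant is the grey pan at (359,195), because it is the larger of the two that aren't pink and it stands on the round mark. The bottle is at (163,205), with its cap towards (143,218). The jars are at (112,225) and (204,186). The square mark is at (293,200), and the module is at (311,148).

```bash
python3 - <<'E'
from h import *
z=np.load("top0.npz"); im=z["im"]; W=z["W"]
cv2.imwrite("pics/crop.png",np.hstack([cv2.resize(im[130:270,255:455],None,fx=2,fy=2,interpolation=2),cv2.resize(im[150:270,90:235],(338,280),interpolation=2)]))
g=im.max(2).astype(int); Z=W[...,2]
def rect(m): 
    p=W[m][:,:2].astype(np.float32); r=cv2.minAreaRect(p); return np.round(r[0],4),np.round(r[1],4),round(r[2],2),len(p)
box=lambda x0,x1,y0,y1:(np.arange(512)[None]>=x0)&(np.arange(512)[None]<x1)&(np.arange(384)[:,None]>=y0)&(np.arange(384)[:,None]<y1)
P=box(258,390,150,250)
for a in [(0,.01),(.01,.03),(.05,.08),(.08,.1)]:
    m=P&(Z>a[0])&(Z<a[1]); print("plate-region z",a,m.sum(),np.median(Z[m]) if m.any() else 0)
m=P&(Z>.012)&(Z<.03); 
l=cv2.connectedComponents(m.astype(np.uint8))[1]; b=np.bincount(l[m]); mp=(l==b.argmax()); print("plate",rect(mp))
print("sq",rect(mp&(g>110)&box(268,320,170,230)), np.percentile(g[mp],[5,50,90,97]))
m=P&(Z>.077)&(Z<.1)&box(335,385,170,222); print("lid",rect(m),cv2.minEnclosingCircle(W[m][:,:2].astype(np.float32)),W[m].mean(0))
m=P&(Z>.05)&(Z<.075)&box(350,370,218,252); print("handle",rect(m),W[m].mean(0))
L=box(90,232,155,262)
m=L&(Z>.012)&(Z<.03);print("lane rim",rect(m))
m=L&(Z>.03)&(Z<.065)&box(135,187,185,225);print("bottle all",rect(m),np.median(Z[m]))
m2=m&(g>130);print("bottle white",rect(m2),np.median(W[m2],0)); m3=m&(g<130); print("cap",rect(m3),np.median(W[m3],0))
for n,bx in(("ja",box(95,128,208,240)),("jb",box(190,220,170,202))):
    m=bx&(Z>.062); 
    if m.any(): print(n,rect(m),cv2.minEnclosingCircle(W[m][:,:2].astype(np.float32)),np.median(Z[m]))
E
```

```text
plate-region z (0, 0.01) 2552 0.002617401256888363
plate-region z (0.01, 0.03) 7013 0.020466385707260004
plate-region z (0.05, 0.08) 439 0.0744092871437072
plate-region z (0.08, 0.1) 849 0.08439796920626375
plate (array([ 0.5512, -0.2337]), array([0.2407, 0.3608]), 2.54, 6349)
sq (array([ 0.5523, -0.135 ]), array([0.1338, 0.1341]), 3.06, 84) [ 36.  41.  70. 107.]
lid (array([ 0.5548, -0.3369]), array([0.112 , 0.1138]), 42.65, 1000) ((0.5545327067375183, -0.3376799523830414), 0.05827348679304123) [ 0.55541157 -0.33728441  0.08375468]
handle (array([ 0.4387, -0.3329]), array([0.0184, 0.0935]), 86.87, 176) [ 0.43915899 -0.33235597  0.06914756]
lane rim (array([0.5343, 0.2839]), array([0.4311, 0.2982]), 89.01, 612)
bottle all (array([0.5352, 0.2906]), array([0.0483, 0.1496]), 32.44, 662) 0.050441773179008886
bottle white (array([0.5426, 0.2806]), array([0.0436, 0.1219]), 32.16, 436) [0.54738112 0.27248849 0.05201421]
cap (array([0.5352, 0.2906]), array([0.0483, 0.1496]), 32.44, 218) [0.51166819 0.31634101 0.04447535]
ja (array([0.4646, 0.2282]), array([0.4834, 0.0591]), 84.9, 304) ((0.45142778754234314, 0.22942021489143372), 0.24236389994621277) 0.07204189789463467
jb (array([0.5232, 0.0731]), array([0.2731, 0.0575]), 43.68, 289) ((0.5163726806640625, 0.08032787591218948), 0.13675713539123535) 0.0722220797711568
```

View pics/crop.png

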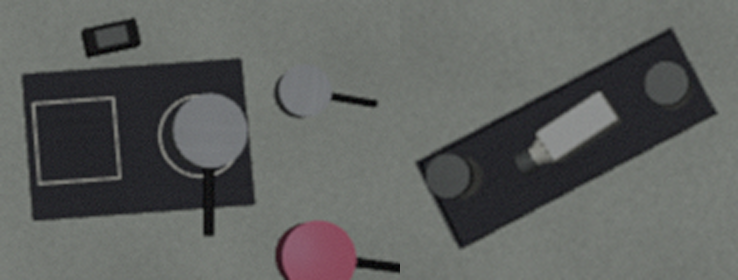

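The crop confirms it: the grey pan is on the circle with its handle towards the robot, and the bottle lies between the jars with its cap towards the left one. I'm moving now and will pass over the lane for a closer look.

>>> send_rows:
  increments: [-1.3,-0.8,-0.2,0,0,0,94,-2.6,-1.6,-0.4,0,0,0,94,-3.9,-2.4,-0.6,0,0,0,94,-5.2,-3.2,-0.8,0,0,0,94,-6.5,-4.0,-1.0,0,0,0,94]

```text
time_s: 0.52
tcp_pos: [0.2866, 0.4109, 0.2301]
tcp_rot: [[-0.962, 0.273, -0.001], [0.273, 0.962, -0.001], [0.0, -0.001, -1.0]]
force: [-0.5, 0.2, -0.0]
opening: 0.0941
grasp_force: 0.0
```

>>> send_rows:
  increments: [-1.3,-0.8,-0.2,0,0,0,94,-2.6,-1.6,-0.4,0,0,0,94,-3.9,-2.4,-0.6,0,0,0,94,-5.2,-3.2,-0.8,0,0,0,94,-6.5,-3.6,-1.0,0,0,0,94]

```text
time_s: 0.93
tcp_pos: [0.4181, 0.279, 0.2553]
tcp_rot: [[-0.962, 0.274, -0.001], [0.274, 0.962, -0.001], [0.001, -0.001, -1.0]]
force: [-0.4, 1.3, 0.5]
opening: 0.0941
grasp_force: 0.0
```

```bash
cat >> h.py <<'E'
from scipy.spatial.transform import Rotation as Ro
def units(pos,R=None,s=None):
    s=s or manip.state(); p=np.array(s["tcp_pos"]); R0=np.array(s["tcp_rot"])
    t=R0.T@(np.array(pos)-p)/.025
    a=Ro.from_matrix(R0.T@R).as_rotvec(degrees=True)/6 if R is not None else np.zeros(3)
    return np.round(np.r_[t,a],3).tolist()
def down(yaw): # tool down, tool x at world yaw deg
    c,s=np.cos(np.radians(yaw)),np.sin(np.radians(yaw)); return np.array([[c,s,0],[s,-c,0],[0,0,-1.]])
def log():
    import json; s=manip.state(); open("log.jsonl","a").write(json.dumps({k:np.array(s[k]).tolist() for k in("joints","tcp_pos","tcp_rot")})+"\n"); return s
E
python3 - <<'E'
from h import *
s=log(); print(s["time_s"],s["tcp_pos"],s["joints"]); im,d,P=cap("wrist"); print(np.round(P["world_from_camera"],3),P["vfov"]); cv2.imwrite("pics/w1.png",im); np.savez("w1.npz",im=im,d=d,W=pts(d,P))
print(units([.475,-.333,.2],down(177.5)))
E
```

```text
0.9333 [0.41814326 0.27901275 0.25534139] [ 4.16392396e-01  1.55869287e-02  1.64898587e+00 -4.45253748e-04
  1.47824865e+00 -8.76570479e-01]
[[ 0.275 -0.937 -0.217  0.355]
 [ 0.962  0.267  0.064  0.297]
 [-0.002 -0.226  0.974  0.434]
 [ 0.     0.     0.     1.   ]] 70.32578944304979
[-8.731, -22.846, 2.339, -0.016, 0.06, -2.28]
```

View pics/w1.png

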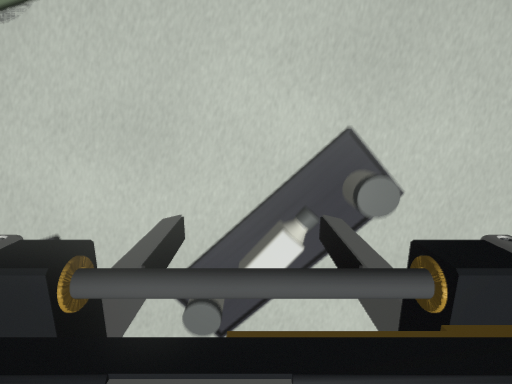

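The wrist view shows the whole lane: the bottle's body is near (270,250) with its cap at (305,218), one jar is at (378,195) and the other at (203,317). Next I go to the pan handle.

>>> send_rows:
  increments: [-0.58,-1.52,0,0,0,0,94,-1.16,-3.04,0,0,0,0,94,-1.74,-4.56,0,0,0,0,94,-2.32,-6.08,0,0,0,0,94,-2.9,-7.6,0,0,0,0,94]

```text
time_s: 1.4
tcp_pos: [0.4351, 0.0775, 0.255]
tcp_rot: [[-0.962, 0.273, -0.0], [0.273, 0.962, 0.0], [0.0, -0.0, -1.0]]
force: [0.8, 0.9, -0.1]
opening: 0.0938
grasp_force: 0.0
```

>>> send_rows:
  increments: [-0.58,-1.52,0,0,0,0,94,-1.16,-3.04,0,0,0,0,94,-1.74,-4.56,0,0,0,0,94,-2.32,-6.08,0,0,0,0,94,-2.9,-7.6,0,0,0,0,94]

```text
time_s: 1.82
tcp_pos: [0.453, -0.1253, 0.2551]
tcp_rot: [[-0.962, 0.273, -0.0], [0.273, 0.962, 0.0], [0.0, 0.0, -1.0]]
force: [0.8, 0.2, 0.2]
opening: 0.0943
grasp_force: 0.0
```

```bash
python3 - <<'E'
from h import *
s=log(); print(s["time_s"],s["tcp_pos"],np.round(s["joints"],3)); print(units([.475,-.333,.2],down(177.5)))
im,d,P=cap("wrist"); cv2.imwrite("pics/w2.png",im); np.savez("w2.npz",im=im,d=d,W=pts(d,P))
E
```

```text
1.8167 [ 0.45299942 -0.1252777   0.25514796] [-0.454 -0.059  1.722  0.     1.478 -1.748]
[-3.119, -7.752, 2.203, 0.003, -0.002, -2.228]
```

>>> send_rows:
  increments: [-0.6,-1.55,0.4,0,0,-0.5,94,-1.2,-3.1,0.4,0,0,-1.0,94,-1.8,-4.65,0.8,0,0,-1.5,94,-2.5,-6.2,1.2,0,0,-2.0,94,-3.1,-7.75,1.2,0,0,-2.2,94]

```text
time_s: 2.28
tcp_pos: [0.4739, -0.3277, 0.2229]
tcp_rot: [[-0.999, 0.044, -0.003], [0.044, 0.999, 0.003], [0.003, 0.003, -1.0]]
force: [0.4, 0.4, 0.3]
opening: 0.0939
grasp_force: 0.0
```

```bash
python3 - <<'E'
from h import *
from scipy.optimize import least_squares
def mm(m,W): return W[m][:,:2].astype(np.float32)
s=log(); print(s["time_s"],s["tcp_pos"],np.round(s["joints"],3))
im,d,P=cap("wrist"); cv2.imwrite("pics/w3.png",im); np.savez("w3.npz",im=im,d=d,W=pts(d,P))
# handle & lid from wrist depth
for n in("w2","w3"):
    z=np.load(n+".npz"); W=z["W"]; Z=W[...,2]; g=z["im"].max(2).astype(int)
    lid=(Z>.078)&(Z<.092)&(np.hypot(W[...,0]-.5545,W[...,1]+.3375)<.07)
    hd=(Z>.062)&(Z<.078)&(W[...,0]<.49)&(W[...,0]>.38)&(abs(W[...,1]+.333)<.03)
    for nm,m in(("lid",lid),("hd",hd)):
        if m.sum()>20: print(n,nm,m.sum(),cv2.minEnclosingCircle(mm(m,W)),cv2.minAreaRect(mm(m,W)),np.median(Z[m]))
    pl=(Z>.012)&(Z<.028)&(abs(W[...,0]-.55)<.09)&(abs(W[...,1]+.135)<.09)
    if pl.sum()>100:
        t=(g[pl].max()+np.median(g[pl]))/2; sq=pl&(g>t); print(n,"sq",sq.sum(),t,cv2.minAreaRect(mm(sq,W)),np.median(Z[pl]))
print(units([.475,-.333,.062-.019],down(177.5)))
E
```

```text
2.2833 [ 0.47385406 -0.32773733  0.22288668] [-0.756  0.199  1.514  0.     1.433 -2.282]
w2 lid 774 ((0.5564475059509277, -0.3395809233188629), 0.058175601065158844) ((0.5549519062042236, -0.33093443512916565), (0.11479395627975464, 0.07051403820514679), 7.350945949554443) 0.08078295651187878
w2 hd 906 ((0.44120991230010986, -0.335590124130249), 0.048889823257923126) ((0.44128432869911194, -0.3337406516075134), (0.01647072844207287, 0.09725692868232727), 87.6956558227539) 0.06939272980495961
w2 sq 872 154.0 ((0.5511797070503235, -0.13042837381362915), (0.17483289539813995, 0.15151849389076233), 2.519188642501831) 0.01964952190956007
w3 lid 4484 ((0.5560956597328186, -0.33932074904441833), 0.05781205743551254) ((0.5387743711471558, -0.3385781943798065), (0.11415164172649384, 0.07943335175514221), 87.30089569091797) 0.08277882929258931
w3 hd 1031 ((0.44167423248291016, -0.3348073363304138), 0.04875578358769417) ((0.44172796607017517, -0.33477282524108887), (0.015184924006462097, 0.09693169593811035), 87.4083251953125) 0.0693371568007376
w3 sq 835 157.5 ((0.5467575192451477, -0.12378838658332825), (0.14669552445411682, 0.15695714950561523), 11.290428161621094) 0.01940724228190782
[-0.049, 0.151, 7.193, -0.039, -0.019, -0.055]
```

View pics/w2.png

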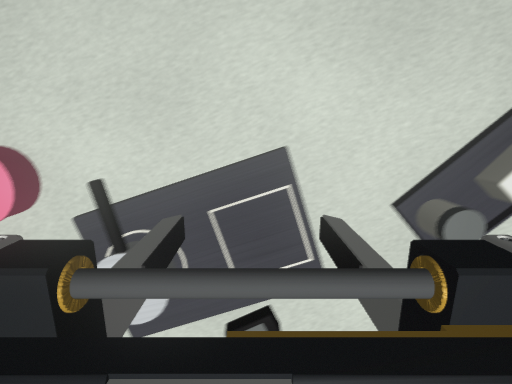

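The wrist view shows the square mark near (262,230) and the pan with its handle at (108,215) on the circle. I'm descending onto the handle in two stages.

>>> send_rows:
  increments: [0,0,1.2,0,0,0,70,0,0,2.6,0,0,0,60,0,0,4.0,0,0,0,60,0,0,4.0,0,0,0,60,0,0,4.0,0,0,0,60]

```text
time_s: 2.75
tcp_pos: [0.4732, -0.3254, 0.1232]
tcp_rot: [[-0.999, 0.046, -0.005], [0.046, 0.999, 0.004], [0.005, 0.004, -1.0]]
force: [0.6, 0.1, 0.9]
opening: 0.064
grasp_force: 0.0
```

```bash
python3 - <<'E'
from h import *
from scipy.optimize import least_squares
s=log(); print(s["time_s"],s["tcp_pos"]); print(units([.475,-.336,.062-.019],down(177.4)))
# mark fit from top image: square outline
z=np.load("top0.npz"); W=z["W"]; g=z["im"].max(2).astype(float); P=manip.camera_params("top"); T=np.array(P["world_from_camera"]); f=192/np.tan(np.radians(P["vfov"])/2)
def proj(X):
    c=(X-T[:3,3])@T[:3,:3]; return P["cx"]+f*c[:,0]/-c[:,2], P["cy"]-f*c[:,1]/-c[:,2]
gb=g.astype(np.float32)
def sample(X):
    u,v=proj(X); return cv2.remap(gb,u.astype(np.float32)[:,None],v.astype(np.float32)[:,None],cv2.INTER_LINEAR)[:,0]
t=np.linspace(-1,1,60)
sq=np.vstack([np.c_[t,1+0*t],np.c_[t,-1+0*t],np.c_[1+0*t,t],np.c_[-1+0*t,t]])
a=np.linspace(0,2*np.pi,200); ci=np.c_[np.cos(a),np.sin(a)]
from scipy.optimize import differential_evolution as DE
def X(c,q,h): 
    co,si=np.cos(q[2]),np.sin(q[2]); return np.c_[q[0]+h*(co*c[:,0]-si*c[:,1]),q[1]+h*(si*c[:,0]+co*c[:,1]),.02+0*c[:,0]]
r=DE(lambda q:-sample(X(sq,q,q[3])).mean(),[(.53,.575),(-.16,-.11),(-.1,.15),(.06,.066)],seed=1); print("sq",r.x,r.fun)
r=DE(lambda q:-np.sort(sample(X(ci,[q[0],q[1],0],q[2])))[:160].mean() if 0 else -np.minimum(sample(X(ci,[q[0],q[1],0],q[2])),150).mean(),[(.53,.57),(-.36,-.31),(.06,.066)],seed=1); print("circ",r.x,r.fun)
E
```

```text
2.75 [ 0.47321251 -0.32537528  0.12322652]
[-0.106, -0.434, 3.207, 0.04, -0.046, -0.009]
sq [ 0.55218599 -0.13493119  0.04574644  0.06493902] -106.97888946533203
circ [ 0.55358591 -0.33470854  0.06457747] -110.70037078857422
```

>>> send_rows:
  increments: [-0.1,-0.43,0.5,0.04,-0.05,0,60,-0.1,-0.43,1.5,0.04,-0.05,0,60,-0.1,-0.43,2.7,0.04,-0.05,0,60,-0.1,-0.43,3.2,0.04,-0.05,0,60,-0.1,-0.43,3.2,0.04,-0.05,0,50]

```text
time_s: 3.17
tcp_pos: [0.4758, -0.337, 0.0443]
tcp_rot: [[-0.999, 0.046, 0.002], [0.046, 0.999, -0.002], [-0.002, -0.002, -1.0]]
force: [-0.8, 0.3, 0.2]
opening: 0.056
grasp_force: 0.0
```

>>> send_rows:
  increments: [0,0,0,0,0,0,40,0,0,0,0,0,0,30,0,0,0,0,0,0,20,0,0,0,0,0,0,10,0,0,0,0,0,0,5]
  squeeze: 15

```text
time_s: 3.58
tcp_pos: [0.4775, -0.339, 0.0469]
tcp_rot: [[-0.999, 0.046, 0.007], [0.046, 0.999, -0.006], [-0.007, -0.006, -1.0]]
force: [-1.0, 0.2, -0.3]
opening: 0.0234
grasp_force: 0.0
```

>>> send_rows:
  increments: [0,0,0,0,0,0,5,0,0,0,0,0,0,5,0,0,0,0,0,0,5]
  squeeze: 40

```text
time_s: 3.83
tcp_pos: [0.4771, -0.338, 0.0463]
tcp_rot: [[-0.999, 0.046, 0.006], [0.046, 0.999, -0.004], [-0.006, -0.004, -1.0]]
force: [0.3, 3.4, 5.2]
opening: 0.0153
grasp_force: 39.8
```

```bash
cat >> h.py <<'E'
def lid(n="top",c=(.5545,-.3375)):
    im,d,P=cap(n); W=pts(d,P); Z=W[...,2]; m=(Z>.077)&(Z<.1)&(np.hypot(W[...,0]-c[0],W[...,1]-c[1])<.09)
    m=m&(im.max(2)>90)
    return m.sum(),cv2.minEnclosingCircle(W[m][:,:2].astype(np.float32)),im
E
python3 - <<'E'
from h import *
s=log(); print(s["time_s"],s["tcp_pos"],s["force"],s["opening"],s["grasp_force"]); n,c,im=lid(); print(n,c); cv2.imwrite("pics/t1.png",im)
p=np.array(s["tcp_pos"]); print(units(p+[-.0023,.2028,0],np.array(s["tcp_rot"])))
E
```

```text
3.8333 [ 0.47714316 -0.33801551  0.04632037] [0.327416   3.36138409 5.24396436] 0.015291440011017853 39.81105387210846
739 ((0.5572996735572815, -0.33920711278915405), 0.056575559079647064)
[0.469, 8.098, -0.033, 0.0, -0.001, 0.0]
```

>>> send_rows:
  increments: [0.01,0.15,0,0,0,0,5,0.03,0.45,0,0,0,0,5,0.05,0.85,0,0,0,0,5,0.07,1.25,-0.01,0,0,0,5,0.1,1.65,-0.01,0,0,0,5]

```text
time_s: 4.3
tcp_pos: [0.4768, -0.297, 0.0463]
tcp_rot: [[-0.999, 0.047, 0.007], [0.047, 0.999, -0.006], [-0.007, -0.006, -1.0]]
force: [-0.1, -4.7, 3.6]
opening: 0.0156
grasp_force: 39.9
```

>>> send_rows:
  increments: [0.02,0.4,0,0,0,0,5,0.05,0.8,0,0,0,0,5,0.07,1.2,0,0,0,0,5,0.1,1.6,-0.01,0,0,0,5,0.12,2.0,-0.01,0,0,0,5]

```text
time_s: 4.72
tcp_pos: [0.4759, -0.2464, 0.0462]
tcp_rot: [[-0.999, 0.046, 0.006], [0.046, 0.999, -0.006], [-0.006, -0.006, -1.0]]
force: [0.3, -4.7, 5.4]
opening: 0.0156
grasp_force: 39.9
```

>>> send_rows:
  increments: [0.02,0.4,0,0,0,0,5,0.05,0.8,0,0,0,0,5,0.07,1.2,0,0,0,0,5,0.1,1.6,-0.01,0,0,0,5,0.12,2.0,-0.01,0,0,0,5]

```text
time_s: 5.13
tcp_pos: [0.4751, -0.1963, 0.0462]
tcp_rot: [[-0.999, 0.046, 0.006], [0.046, 0.999, -0.006], [-0.006, -0.006, -1.0]]
force: [1.1, -5.7, 5.2]
opening: 0.0155
grasp_force: 39.9
```

>>> send_rows:
  increments: [0.02,0.4,0,0,0,0,5,0.05,0.8,0,0,0,0,5,0.07,1.2,0,0,0,0,5,0.1,1.5,-0.01,0,0,0,5,0.1,1.7,-0.01,0,0,0,5]

```text
time_s: 5.55
tcp_pos: [0.4743, -0.1536, 0.0462]
tcp_rot: [[-0.999, 0.045, 0.005], [0.045, 0.999, -0.006], [-0.006, -0.006, -1.0]]
force: [-0.0, -5.5, 5.4]
opening: 0.016
grasp_force: 40.0
```

>>> send_rows:
  increments: [0.02,0.2,0,0,0,0,5,0.04,0.4,0,0,0,0,5,0.04,0.45,0,0,0,0,5,0.04,0.45,0,0,0,0,5]

```text
time_s: 5.88
tcp_pos: [0.474, -0.1424, 0.0462]
tcp_rot: [[-0.999, 0.045, 0.006], [0.045, 0.999, -0.005], [-0.006, -0.005, -1.0]]
force: [1.5, -4.3, 5.8]
opening: 0.016
grasp_force: 39.9
```

```bash
python3 - <<'E'
from h import *
s=log(); print(s["time_s"],s["tcp_pos"],s["force"])
n,c,im=lid(c=(.553,-.135)); print(n,c); cv2.imwrite("pics/t2.png",im)
cv2.imwrite("pics/t2c.png",cv2.resize(im[130:270,235:400],None,fx=4,fy=4,interpolation=2))
E
```

```text
5.8833 [ 0.4739962  -0.1424077   0.04616395] [ 1.47315395 -4.26944925  5.77743973]
609 ((0.5534842014312744, -0.14599621295928955), 0.05740151181817055)
```

View pics/t2c.png

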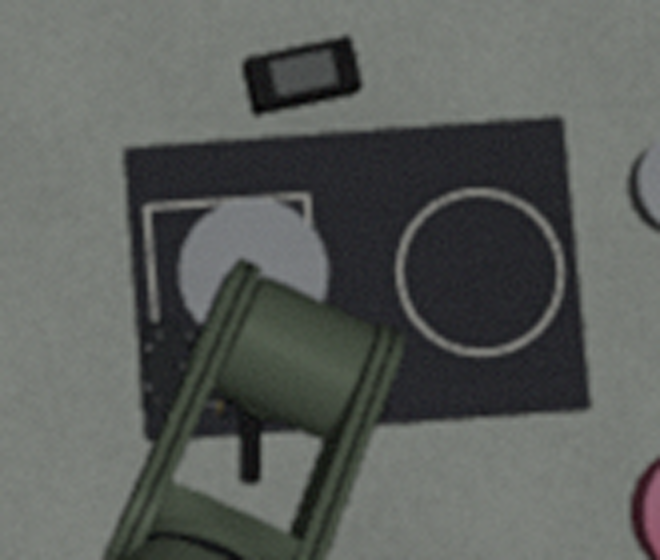

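The pan is near the square, about 10 mm short along y: the lid is centred at crop (255,268) and the mark at about (228,275). I'll fit the lid's edge precisely.

```bash
cat >> h.py <<'E'
from scipy.optimize import least_squares
def lidfit(im,c,z=.084,angs=np.radians(np.arange(-80,141,4))):
    P=manip.camera_params("top"); T=np.array(P["world_from_camera"]); f=192/np.tan(np.radians(P["vfov"])/2)
    g=cv2.GaussianBlur(im.max(2),(0,0),.7).astype(np.float32); E=[]
    for a in angs:
        r=np.arange(.046,.070,.0005); X=np.c_[c[0]+r*np.cos(a),c[1]+r*np.sin(a),z+0*r]
        q=(X-T[:3,3])@T[:3,:3]; u=P["cx"]-f*q[:,0]/q[:,2]; v=P["cy"]+f*q[:,1]/q[:,2]
        s=cv2.remap(g,u.astype(np.float32)[:,None],v.astype(np.float32)[:,None],cv2.INTER_LINEAR)[:,0]
        k=np.argmin(np.gradient(s))
        if -np.gradient(s)[k]>2: E.append(X[k,:2])
    E=np.array(E); o=least_squares(lambda p:np.hypot(E[:,0]-p[0],E[:,1]-p[1])-p[2],[*c,.058],loss="soft_l1",f_scale=.001)
    return np.round(o.x,4),len(E),np.abs(o.fun).mean()
E
python3 - <<'E'
from h import *
for n,c in(("top0",(.5545,-.3375)),("t1",(.5555,-.338)),("t2",(.5535,-.145))):
    im=cv2.imread(f"pics/{n}.png"); r=lidfit(im,c); print(n,r,lidfit(im,r[0][:2]))
z=np.load("top0.npz"); im=cv2.imread("pics/top0.png"); print(lidfit(im,(.5545,-.3375),angs=np.radians(np.r_[-150:150:4])))
E
```

```text
top0 (array([ 0.5582, -0.3378,  0.0576]), 56, np.float64(0.0014400662406959862)) (array([ 0.5576, -0.3378,  0.0579]), 56, np.float64(0.0015084023488666474))
t1 (array([ 0.5585, -0.3389,  0.0573]), 56, np.float64(0.0019671137459367264)) (array([ 0.5579, -0.3394,  0.0577]), 56, np.float64(0.0017456185600394864))
t2 (array([ 0.5545, -0.1466,  0.0587]), 55, np.float64(0.0020086014760669325)) (array([ 0.5552, -0.1462,  0.0584]), 55, np.float64(0.0021408549189656854))
(array([ 0.557 , -0.3384,  0.058 ]), 73, np.float64(0.0015120469354731952))
```

>>> send_rows:
  increments: [0.05,0.15,0,0,0,0,5,0.1,0.3,0,0,0,0,5,0.13,0.45,0,0,0,0,5,0.13,0.45,0,0,0,0,5,0.13,0.45,0,0,0,0,5]

```text
time_s: 6.35
tcp_pos: [0.4716, -0.1309, 0.0461]
tcp_rot: [[-0.999, 0.046, 0.006], [0.046, 0.999, -0.005], [-0.007, -0.004, -1.0]]
force: [1.6, -3.1, 5.2]
opening: 0.0149
grasp_force: 39.9
```

```bash
python3 - <<'E'
from h import *
s=log(); print(s["time_s"],s["tcp_pos"],s["force"])
im,d,P=cap("top"); cv2.imwrite("pics/t3.png",im); r=lidfit(im,(.5522,-.135)); print(r,lidfit(im,r[0][:2]))
E
```

```text
6.35 [ 0.47155101 -0.13088632  0.04614652] [ 1.56157572 -3.14288684  5.19290304]
(array([ 0.5523, -0.1357,  0.0598]), 54, np.float64(0.0024611479892041772)) (array([ 0.5523, -0.1362,  0.0597]), 54, np.float64(0.0021285678621735657))
```

>>> send_rows:
  increments: [0,0,0,0,0,0,20,0,0,0,0,0,0,30,0,0,0,0,0,0,40,0,0,0,0,0,0,50,0,0,0,0,0,0,60]

```text
time_s: 6.82
tcp_pos: [0.47, -0.1306, 0.0447]
tcp_rot: [[-0.999, 0.046, 0.003], [0.046, 0.999, -0.003], [-0.003, -0.003, -1.0]]
force: [0.4, 1.0, -0.5]
opening: 0.0431
grasp_force: 0.0
```

>>> send_rows:
  increments: [0,0,-1,0,0,0,60,0,0,-2.5,0,0,0,60,0,0,-4,0,0,0,70,0,0.5,-5.5,0,0,0,94,0,1.5,-7,0,0,0,94]

```text
time_s: 7.23
tcp_pos: [0.4716, -0.0961, 0.2195]
tcp_rot: [[-0.999, 0.049, 0.005], [0.049, 0.999, -0.005], [-0.005, -0.005, -1.0]]
force: [0.9, -0.7, -0.1]
opening: 0.0766
grasp_force: 0.0
```

>>> send_rows:
  increments: [0,1.6,0,0,0,0,94,0,3.2,0,0,0,0,94,0,4.8,0,0,0,0,94,0,6.4,0,0,0,0,94,0,8,0,0,0,0,94]

```text
time_s: 7.65
tcp_pos: [0.4804, 0.1065, 0.2166]
tcp_rot: [[-0.999, 0.047, 0.005], [0.047, 0.999, -0.004], [-0.005, -0.004, -1.0]]
force: [1.1, 0.6, -0.5]
opening: 0.0941
grasp_force: 0.0
```

```bash
python3 - <<'E'
from h import *
s=log(); print(s["time_s"],s["tcp_pos"],np.round(s["joints"],3))
im,d,P=cap("top"); cv2.imwrite("pics/t4.png",im); r=lidfit(im,(.5522,-.135)); print(r)
for a in (np.r_[-150:150:4],np.r_[0:360:4]): print(lidfit(im,r[0][:2],angs=np.radians(a)))
im,d,P=cap("wrist"); cv2.imwrite("pics/w4.png",im); np.savez("w4.npz",im=im,d=d,W=pts(d,P))
W=pts(d,P);Z=W[...,2]; m=(Z>.078)&(Z<.1)&(np.hypot(W[...,0]-.5522,W[...,1]+.135)<.09); print(m.sum()); 
# bottle, jars, lane from saved w1
for nm in("w1","top0"):
    z=np.load(nm+".npz"); W=z["W"]; Z=W[...,2]; g=z["im"].max(2).astype(int)
    import itertools
    for n,lo,hi,c,r in(("jb",.064,.082,(.455,.435),.05),("ja",.064,.082,(.60,.155),.06),("bot",.032,.06,(.535,.29),.09),("body",.047,.06,(.55,.27),.08)):
        m=(Z>lo)&(Z<hi)&(np.hypot(W[...,0]-c[0],W[...,1]-c[1])<r)
        if m.sum()>10: p=W[m][:,:2].astype(np.float32); print(nm,n,m.sum(),np.round(cv2.minEnclosingCircle(p)[0],4),round(cv2.minEnclosingCircle(p)[1],4),cv2.minAreaRect(p),np.median(Z[m]))
E
```

```text
7.65 [0.48039866 0.1065136  0.21663684] [ 0.045  0.016  1.728 -0.004  1.392 -1.478]
(array([ 0.5525, -0.1369,  0.0601]), 56, np.float64(0.0025256305348983293))
(array([ 0.5531, -0.1368,  0.0598]), 75, np.float64(0.0024254687838564885))
(array([ 0.5527, -0.1363,  0.0596]), 90, np.float64(0.0020402771537809646))
2323
w1 jb 1323 [0.4839 0.4397] 0.0301 ((0.47950729727745056, 0.4387677013874054), (0.04932107776403427, 0.05886193737387657), 6.665992736816406) 0.07132115380426951
w1 ja 1131 [0.6011 0.1468] 0.0306 ((0.6006797552108765, 0.14689643681049347), (0.058101098984479904, 0.058860231190919876), 71.59122467041016) 0.07162484916267603
w1 bot 2121 [0.5305 0.2888] 0.0746 ((0.534328818321228, 0.2917404770851135), (0.04769643768668175, 0.1450328826904297), 32.54924392700195) 0.050651793120876865
w1 body 1366 [0.5388 0.276 ] 0.0501 ((0.5420274138450623, 0.27976876497268677), (0.0476408451795578, 0.0956282690167427), 32.749839782714844) 0.05135777961198579
top0 jb 252 [0.4828 0.4394] 0.0301 ((0.4798395335674286, 0.4389989972114563), (0.04853709787130356, 0.059145569801330566), 8.943553924560547) 0.07245766961025268
top0 ja 282 [0.6    0.1471] 0.0303 ((0.5998107194900513, 0.14732490479946136), (0.05807211622595787, 0.05819021910429001), 78.26219177246094) 0.07220312476961854
top0 bot 651 [0.5338 0.2891] 0.0758 ((0.5352317094802856, 0.2905948758125305), (0.04833855479955673, 0.14955224096775055), 32.442405700683594) 0.0504358735678907
top0 body 469 [0.5412 0.2795] 0.064 ((0.5416479110717773, 0.28072211146354675), (0.047682397067546844, 0.12574225664138794), 32.94124221801758) 0.0522032987526464
```

```bash
cat >> h.py <<'E'
YB=122.5; G=np.array([.5388,.2849])
def pose(th,gz,g=None,yaw=YB):
    R=down(yaw)@Ro.from_euler("y",th,degrees=True).as_matrix(); g=G if g is None else g
    return np.r_[g,gz]+.019*R[:,2],R
def go(th,gz,n=5,**k):
    p,R=pose(th,gz,**k); u=np.array(units(p,R)); print("go",th,gz,u.tolist()," per-row of",n,np.round(u/n,3).tolist())
E
python3 - <<'E'
from h import *
for n,c in(("top0",(.555,-.3375)),("t4",(.5525,-.136))):
    if n=="t4":
        im,d,P=cap("top"); W=pts(d,P); cv2.imwrite("pics/t5.png",im)
    else: W=np.load("top0.npz")["W"]
    Z=W[...,2]; m=(Z>.074)&(Z<.1)&(np.hypot(W[...,0]-c[0],W[...,1]-c[1])<.075)
    p=W[m][:,:2].astype(np.float32); print(n,m.sum(),p.mean(0),np.percentile(p,[1,99],axis=0).mean(0),cv2.minEnclosingCircle(p))
z=np.load("top0.npz"); W=z["W"]; g=z["im"].max(2); u,v=np.meshgrid(np.arange(512),np.arange(384))
m=((u>90)&(u<235)&(v>155)&(v<262)&(g<75)).astype(np.uint8); m=cv2.morphologyEx(m,cv2.MORPH_OPEN,np.ones((3,3)))
p=W[m>0][:,:2].astype(np.float32); print("lane",cv2.minAreaRect(p))
print(manip.state()["tcp_pos"]); go(0,.22,8)
E
```

```text
top0 1062 [ 0.5546844  -0.33725455] [ 0.55460172 -0.33747785] ((0.5472685694694519, -0.337028443813324), 0.06552383303642273)
t4 1071 [ 0.5489807  -0.13322636] [ 0.54833188 -0.13408801] ((0.5426844358444214, -0.13482800126075745), 0.06461532413959503)
lane ((0.46132588386535645, 0.24573718011379242), (0.3128598630428314, 0.41541147232055664), 26.43756675720215)
[0.48026287 0.10709507 0.21627399]
go 0 0.22 [-2.048, 7.204, 0.589, -0.019, 0.054, 9.195]  per-row of 8 [-0.256, 0.9, 0.074, -0.002, 0.007, 1.149]
```

View pics/w4.png

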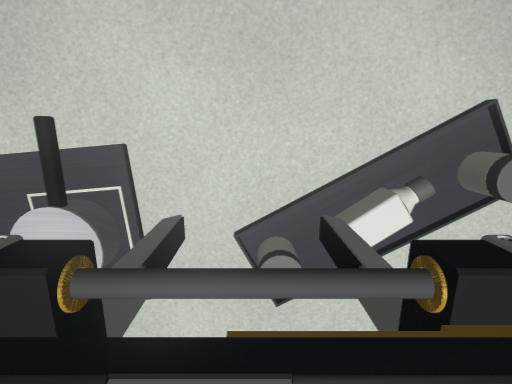

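The wrist view shows the pan at the square, bottom left, and the bottle at (385,220) with its cap at (420,190), lying free between the jars. I'll check the pan's centring in two cameras with a disc-contrast fit while I start turning over the bottle.

>>> send_rows:
  increments: [-0.25,0.9,0,0,0,1.15,94,-0.5,1.8,0,0,0,2.3,90,-0.75,2.7,0,0,0,3.45,80,-1.0,3.6,0,0,0,4.6,70,-1.25,4.5,0,0,0,5.75,66]

```text
time_s: 8.22
tcp_pos: [0.518, 0.2146, 0.216]
tcp_rot: [[-0.792, 0.611, 0.004], [0.611, 0.792, -0.005], [-0.006, -0.002, -1.0]]
force: [-0.0, -0.5, 0.0]
opening: 0.0732
grasp_force: 0.0
```

```bash
python3 - <<'E'
from h import *
from scipy.optimize import differential_evolution as DE
im5,_,_=cap("top"); sc,_,_=cap("scene"); cv2.imwrite("pics/sc5.png",sc); cv2.imwrite("pics/t6.png",im5)
sc0=cv2.imread("pics/scene0.png"); t0=cv2.imread("pics/top0.png")
a=np.linspace(0,2*np.pi,180,endpoint=False); t=np.linspace(-1,1,60); sqc=np.vstack([np.c_[t,1+0*t],np.c_[t,-1+0*t],np.c_[1+0*t,t],np.c_[-1+0*t,t]])
def S(n,im):
    P=manip.camera_params(n); T=np.array(P["world_from_camera"]); f=192/np.tan(np.radians(P["vfov"])/2); g=im.max(2).astype(np.float32)
    def s(x,y,z):
        X=np.stack([x,y,z+0*x],-1); q=(X-T[:3,3])@T[:3,:3]
        return cv2.remap(g,(P["cx"]-f*q[...,0]/q[...,2]).astype(np.float32)[:,None],(P["cy"]+f*q[...,1]/q[...,2]).astype(np.float32)[:,None],cv2.INTER_LINEAR)[:,0]
    return s
for n,im,c in(("top",t0,(.5555,-.338)),("top",im5,(.5515,-.1355)),("scene",sc0,(.5555,-.338)),("scene",sc,(.5515,-.1355))):
    s=S(n,im)
    def f(q,r=.058,z=.084):
        i=s(q[0]+(r-.003)*np.cos(a),q[1]+(r-.003)*np.sin(a),z); o=s(q[0]+(r+.003)*np.cos(a),q[1]+(r+.003)*np.sin(a),z)
        return -(np.minimum(i,90)-np.minimum(o,90)).mean()
    r=DE(f,[(c[0]-.015,c[0]+.015),(c[1]-.015,c[1]+.015)],seed=2); print(n,"lid",r.x,r.fun)
s=S("scene",sc0)
def fs(q):
    co,si=np.cos(q[2]),np.sin(q[2]); return -s(q[0]+.065*(co*sqc[:,0]-si*sqc[:,1]),q[1]+.065*(si*sqc[:,0]+co*sqc[:,1]),.02).mean()
print("scene sq",DE(fs,[(.535,.57),(-.155,-.115),(0,.1)],seed=1).x)
im=im5[130:270,255:395]; 
cv2.imwrite("pics/both.png",np.hstack([cv2.resize(im,(400,400),interpolation=2),cv2.resize(sc[170:300,150:290],(400,400),interpolation=2)]))
go(0,.22,3)
E
```

```text
top lid [ 0.55705616 -0.33811919] -34.154884338378906
top lid [ 0.5503309  -0.13504298] -31.568944931030273
scene lid [ 0.55730095 -0.34170857] -22.028982162475586
scene lid [ 0.551807   -0.14213195] -16.4426212310791
scene sq [ 0.55085447 -0.13445455  0.04964007]
go 0 0.22 [1.012, 2.687, 0.589, 0.005, 0.059, 3.386]  per-row of 3 [0.337, 0.896, 0.196, 0.002, 0.02, 1.129]
```

View pics/both.png

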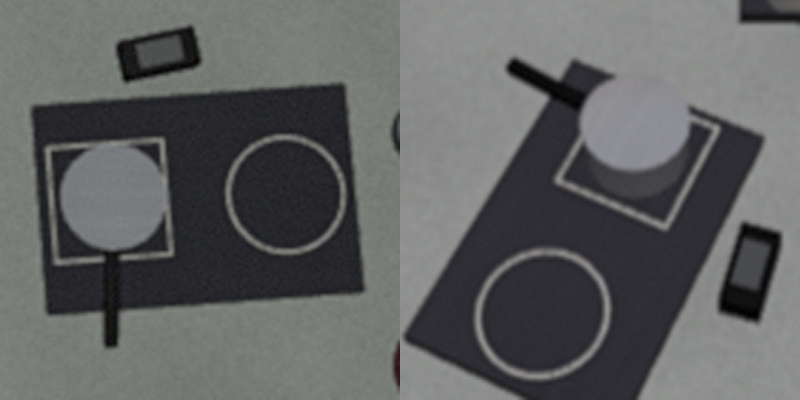

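Both views show the pan inside the square mark with even margins, about 2 mm off centre. The module at (158,52) and the plate haven't changed. On to the bottle.

>>> send_rows:
  increments: [0.34,0.9,0.0,0,0,1.13,66,0.67,1.8,0,0,0,2.26,66,1.0,2.69,0,0,0,3.39,66,1.0,2.69,0,0,0,3.39,66,1.0,2.69,0,0,0,3.39,66]

```text
time_s: 8.73
tcp_pos: [0.5384, 0.2828, 0.2156]
tcp_rot: [[-0.539, 0.842, 0.004], [0.842, 0.539, -0.006], [-0.007, -0.0, -1.0]]
force: [-0.1, -0.1, 0.0]
opening: 0.066
grasp_force: 0.0
```

```bash
python3 - <<'E'
from h import *
s=log(); print(s["time_s"],s["tcp_pos"],np.round(s["joints"],3)); 
im,d,P=cap("wrist"); cv2.imwrite("pics/w6.png",im); W=pts(d,P); np.savez("w6.npz",im=im,d=d,W=W); Z=W[...,2]
m=(Z>.032)&(Z<.06)&(np.hypot(W[...,0]-.535,W[...,1]-.29)<.09); print(cv2.minAreaRect(W[m][:,:2].astype(np.float32)),m.sum())
go(-40,.26,6)
E
```

```text
8.7333 [0.53836476 0.28276546 0.21561868] [ 0.345  0.268  1.445 -0.007  1.427 -0.223]
((0.5368151068687439, 0.29041653871536255), (0.047492772340774536, 0.15032035112380981), 31.831260681152344) 3774
go -40 0.26 [-0.421, 0.077, -1.188, 0.003, -6.599, 0.015]  per-row of 6 [-0.07, 0.013, -0.198, 0.0, -1.1, 0.002]
```

>>> send_rows:
  increments: [-0.07,0,-0.4,0,-1.1,0,66,-0.14,0,-0.8,0,-2.2,0,66,-0.21,0,-1.2,0,-3.3,0,66,-0.3,0,-1.2,0,-4.4,0,66,-0.35,0.05,-1.2,0,-5.5,0,66]

```text
time_s: 9.2
tcp_pos: [0.545, 0.2759, 0.2495]
tcp_rot: [[-0.444, 0.843, 0.302], [0.703, 0.537, -0.466], [-0.555, 0.005, -0.832]]
force: [-0.8, -1.0, -0.2]
opening: 0.0664
grasp_force: 0.0
```

```bash
sed -i 's/^YB=.*/YB=122.2; G=np.array([.5406,.2844])/' h.py; python3 - <<'E'
from h import *
s=log(); print(s["time_s"],s["tcp_pos"],np.round(s["tcp_rot"],3).tolist(),np.round(s["joints"],3)); 
go(-40,.20,4); go(-40,.033,6)
E
```

```text
9.2 [0.54503309 0.27592417 0.24947831] [[-0.444, 0.843, 0.302], [0.703, 0.537, -0.466], [-0.555, 0.005, -0.832]] [ 0.638  0.311  1.439 -0.592  1.456  0.162]
go -40 0.2 [1.333, 0.016, 2.19, 0.07, -1.047, 0.008]  per-row of 4 [0.333, 0.004, 0.548, 0.018, -0.262, 0.002]
go -40 0.033 [5.041, -0.019, 7.746, 0.07, -1.047, 0.008]  per-row of 6 [0.84, -0.003, 1.291, 0.012, -0.174, 0.001]
```

>>> send_rows:
  increments: [0.7,0,1.1,0.03,-0.5,0,66,1.4,0,2.2,0.03,-1.05,0,66,2.1,0,3.3,0.03,-1.05,0,66,2.8,0,4.4,0.03,-1.05,0,66,3.55,0,5.5,0.03,-1.05,0,66]

```text
time_s: 9.62
tcp_pos: [0.5448, 0.2744, 0.0815]
tcp_rot: [[-0.414, 0.844, 0.34], [0.648, 0.536, -0.541], [-0.639, -0.003, -0.769]]
force: [-0.8, -0.5, 0.3]
opening: 0.0658
grasp_force: 0.0
```

>>> send_rows:
  increments: [0,0,0,0,0,0,66,0,0,0,0,0,0,66,0,0,0,0,0,0,66,0,0,0,0,0,0,66]

```text
time_s: 9.95
tcp_pos: [0.547, 0.277, 0.0861]
tcp_rot: [[-0.41, 0.845, 0.345], [0.652, 0.535, -0.537], [-0.638, 0.004, -0.77]]
force: [-0.4, -0.3, 0.2]
opening: 0.0657
grasp_force: 0.0
```

```bash
python3 - <<'E'
from h import *
s=log(); print(s["time_s"],s["tcp_pos"],np.round(s["tcp_rot"],3).tolist(),np.round(s["joints"],3)); go(-40,.033,5)
im,d,P=cap("wrist"); cv2.imwrite("pics/w7.png",im)
E
```

```text
9.95 [0.54696097 0.27700944 0.08605556] [[-0.41, 0.845, 0.345], [0.652, 0.535, -0.537], [-0.638, 0.004, -0.77]] [ 0.684  0.536  1.541 -0.731  1.255  0.425]
go -40 0.033 [1.647, -0.07, 2.147, 0.05, -0.054, -0.004]  per-row of 5 [0.329, -0.014, 0.429, 0.01, -0.011, -0.001]
```

View pics/w7.png

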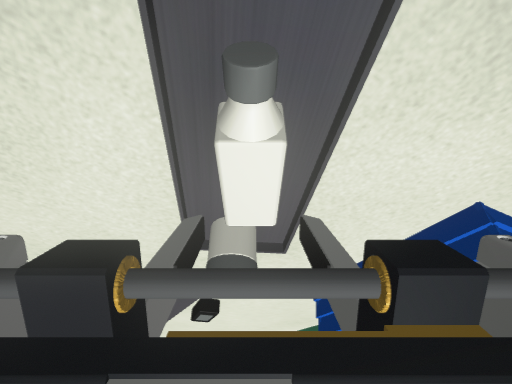

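The bottle is centred between the open fingers: its axis is at column 250 and the tips are at 203 and 302. I'm descending and closing.

>>> send_rows:
  increments: [0.4,-0.02,0.5,0,0,0,66,0.8,-0.04,1.05,0,0,0,66,1.2,-0.06,1.6,0,0,0,66,1.65,-0.06,2.15,0,0,0,66,1.65,-0.06,2.15,0,0,0,66]

```text
time_s: 10.42
tcp_pos: [0.5427, 0.2717, 0.0104]
tcp_rot: [[-0.417, 0.844, 0.338], [0.647, 0.536, -0.542], [-0.639, -0.007, -0.77]]
force: [-0.9, -0.4, -0.1]
opening: 0.0658
grasp_force: 0.0
```

>>> send_rows:
  increments: [0,0,0,0,0,0,60,0,0,0,0,0,0,50,0,0,0,0,0,0,40,0,0,0,0,0,0,35,0,0,0,0,0,0,35]
  squeeze: 20

```text
time_s: 10.83
tcp_pos: [0.5456, 0.2742, 0.0157]
tcp_rot: [[-0.412, 0.844, 0.343], [0.651, 0.536, -0.538], [-0.638, 0.001, -0.77]]
force: [0.2, 1.4, 0.2]
opening: 0.048
grasp_force: 20.0
```

>>> send_rows:
  increments: [0,0,0,0,0,0,35,0,0,0,0,0,0,35,0,0,0,0,0,0,35]
  squeeze: 35

```text
time_s: 11.08
tcp_pos: [0.5456, 0.2742, 0.0157]
tcp_rot: [[-0.412, 0.844, 0.343], [0.65, 0.536, -0.538], [-0.638, 0.001, -0.77]]
force: [1.1, 1.7, 2.0]
opening: 0.0481
grasp_force: 35.0
```

```bash
python3 - <<'E'
from h import *
s=log(); R=np.array(s["tcp_rot"]); p=np.array(s["tcp_pos"]); print(s["time_s"],p,p-.019*R[:,2],np.round(s["force"],1),s["opening"],s["grasp_force"]); print("lift",(R.T@[0,0,.12]/.025).round(3)); go(-40,.16,5)
E
```

```text
11.0833 [0.54555806 0.27415144 0.01571068] [0.53904359 0.28437938 0.03033774] [1.1 1.7 2. ] 0.04808002712116237 34.992520809173584
lift [-3.064  0.005 -3.695]
go -40 0.16 [-3.34, 0.056, -3.972, 0.031, -0.057, 0.022]  per-row of 5 [-0.668, 0.011, -0.794, 0.006, -0.011, 0.004]
```

>>> send_rows:
  increments: [-0.3,0,-0.37,0,0,0,35,-0.9,0,-1.1,0,0,0,35,-1.7,0,-2.05,0,0,0,35,-2.5,0,-3.0,0,0,0,35,-3.05,0,-3.7,0,0,0,35]

```text
time_s: 11.5
tcp_pos: [0.5448, 0.2736, 0.1374]
tcp_rot: [[-0.412, 0.845, 0.341], [0.65, 0.535, -0.539], [-0.638, -0.0, -0.77]]
force: [0.9, -0.1, -2.1]
opening: 0.0478
grasp_force: 35.0
```

>>> send_rows:
  increments: [0.08,0,0,0,1,0,35,0.16,0,-0.02,0,2,0,35,0.23,0,-0.04,0,3,0,35,0.31,0,-0.07,0,4,0,35,0.38,0,-0.1,0,5,0,35]

```text
time_s: 11.92
tcp_pos: [0.5392, 0.2816, 0.1317]
tcp_rot: [[-0.53, 0.844, 0.087], [0.832, 0.537, -0.138], [-0.163, -0.001, -0.987]]
force: [0.6, -0.8, -3.4]
opening: 0.0478
grasp_force: 35.0
```

>>> send_rows:
  increments: [0.08,0,0,0,1,0,35,0.16,0,-0.02,0,2,0,35,0.23,0,-0.04,0,3,0,35,0.31,0,-0.07,0,4,0,35,0.38,0,-0.1,0,5,0,35]

```text
time_s: 12.33
tcp_pos: [0.5345, 0.2892, 0.1328]
tcp_rot: [[-0.502, 0.844, -0.189], [0.79, 0.537, 0.297], [0.352, 0.0, -0.936]]
force: [-0.3, 0.2, -3.0]
opening: 0.0479
grasp_force: 35.0
```

>>> send_rows:
  increments: [0.08,0,0,0,1,0,35,0.16,0,-0.02,0,2,0,35,0.23,0,-0.04,0,3,0,35,0.31,0,-0.07,0,4,0,35,0.38,0,-0.1,0,5,0,35]

```text
time_s: 12.75
tcp_pos: [0.5307, 0.2954, 0.138]
tcp_rot: [[-0.341, 0.844, -0.414], [0.537, 0.536, 0.652], [0.772, 0.0, -0.636]]
force: [0.0, 0.8, -2.8]
opening: 0.0475
grasp_force: 35.0
```

>>> send_rows:
  increments: [0,0,0,0,0,0,35,0,0,0,0,0,0,35,0,0,0,0,0,0,35,0,0,0,0,0,0,35]

```text
time_s: 13.08
tcp_pos: [0.5305, 0.2972, 0.1385]
tcp_rot: [[-0.345, 0.843, -0.412], [0.54, 0.537, 0.648], [0.768, 0.001, -0.64]]
force: [-1.1, -0.2, -2.9]
opening: 0.0474
grasp_force: 35.0
```

```bash
python3 - <<'E'
from h import *
R0=np.array([[-.412,.844,.343],[.650,.536,-.538],[-.638,.001,-.77]])
s=log(); R=np.array(s["tcp_rot"]); p=np.array(s["tcp_pos"]); g=p-.019*R[:,2]; print(s["time_s"],p,"grip",g,np.round(s["force"],1),s["opening"],np.round(s["joints"],3))
b0=np.array([np.cos(np.radians(122.2)),np.sin(np.radians(122.2)),0]); print("bottle axis now",R@R0.T@b0, "R",R.round(3).tolist())
im,d,P=cap("scene"); W=pts(d,P); cv2.imwrite("pics/s7.png",cv2.resize(im[60:200,220:360],(560,560),interpolation=2))
print("down to .075",(R.T@[0.0,0,.075-g[2]]/.025).round(3))
E
```

```text
13.0833 [0.53045013 0.29722438 0.13848381] grip [0.53827813 0.2849093  0.15065185] [-1.1 -0.2 -2.9] 0.04739324674714633 [-0.016  0.606  1.408  0.701  1.678 -0.711]
bottle axis now [6.10852584e-04 3.74612204e-03 9.99659620e-01] R [[-0.345, 0.843, -0.412], [0.54, 0.537, 0.648], [0.768, 0.001, -0.64]]
down to .075 [-2.324 -0.004  1.938]
```

View pics/s7.png

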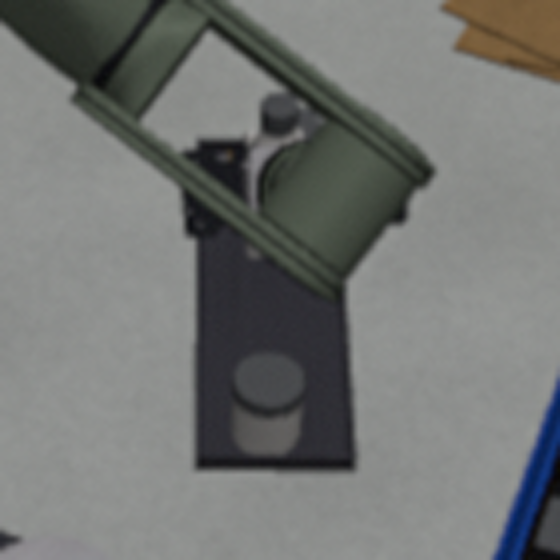

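The bottle is held upright over the lane: its cap is at (280,108) and the near jar at (268,385) hasn't moved. I'm lowering it, then feeling for the floor.

>>> send_rows:
  increments: [-0.4,0,0.34,0,0,0,35,-0.9,0,0.76,0,0,0,35,-1.4,0,1.18,0,0,0,35,-1.85,0,1.54,0,0,0,35,-2.09,0,1.74,0,0,0,35]

```text
time_s: 13.55
tcp_pos: [0.5283, 0.2964, 0.0656]
tcp_rot: [[-0.338, 0.844, -0.416], [0.54, 0.536, 0.649], [0.771, -0.005, -0.637]]
force: [-0.7, 1.3, -4.0]
opening: 0.0481
grasp_force: 35.0
```

>>> send_rows:
  increments: [-0.03,0,0.03,0,0,0,35,-0.06,0,0.05,0,0,0,35,-0.12,0,0.1,0,0,0,35,-0.18,0,0.15,0,0,0,35,-0.18,0,0.15,0,0,0,35]

```text
time_s: 13.97
tcp_pos: [0.5308, 0.2965, 0.0636]
tcp_rot: [[-0.342, 0.844, -0.412], [0.539, 0.536, 0.65], [0.769, 0.0, -0.639]]
force: [-0.7, 0.3, -2.5]
opening: 0.0479
grasp_force: 35.0
```

>>> send_rows:
  increments: [-0.03,0,0.03,0,0,0,35,-0.06,0,0.05,0,0,0,35,-0.09,0,0.08,0,0,0,35,-0.09,0,0.08,0,0,0,35]

```text
time_s: 14.3
tcp_pos: [0.5305, 0.2966, 0.0604]
tcp_rot: [[-0.342, 0.844, -0.412], [0.539, 0.536, 0.65], [0.77, -0.0, -0.638]]
force: [0.5, 0.2, -1.9]
opening: 0.0478
grasp_force: 35.0
```

>>> send_rows:
  increments: [-0.03,0,0.03,0,0,0,35,-0.06,0,0.05,0,0,0,35,-0.06,0,0.05,0,0,0,35,-0.06,0,0.05,0,0,0,35]

```text
time_s: 14.63
tcp_pos: [0.5305, 0.2966, 0.0604]
tcp_rot: [[-0.342, 0.844, -0.413], [0.538, 0.536, 0.651], [0.771, -0.0, -0.637]]
force: [-0.8, -3.4, 5.8]
opening: 0.0479
grasp_force: 35.0
```

>>> send_rows:
  increments: [0,0,0,0,0,0,49,0,0,0,0,0,0,52,0,0,0,0,0,0,56,0,0,0,0,0,0,62,0,0,0,0,0,0,68]

```text
time_s: 15.05
tcp_pos: [0.5302, 0.2968, 0.0582]
tcp_rot: [[-0.341, 0.844, -0.413], [0.539, 0.536, 0.65], [0.77, -0.001, -0.638]]
force: [-0.7, 0.2, 0.2]
opening: 0.0651
grasp_force: 0.0
```

>>> send_rows:
  increments: [0,0,0,0,0,0,72,0,0,-0.2,0,0,0,72,0,0,-0.6,0,0,0,72,0,0,-1.2,0,0,0,72,0,0,-2.0,0,0,0,72]

```text
time_s: 15.47
tcp_pos: [0.5507, 0.2636, 0.0908]
tcp_rot: [[-0.341, 0.844, -0.414], [0.539, 0.536, 0.649], [0.77, -0.002, -0.638]]
force: [0.5, 0.5, 0.4]
opening: 0.0721
grasp_force: 0.0
```

>>> send_rows:
  increments: [0,0,-0.8,0,0,0,72,0,0,-1.8,0,0,0,72,0,0,-2.8,0,0,0,72,0,0,-4.0,0,0,0,72,0,0,-4.0,0,0,0,72]

```text
time_s: 15.88
tcp_pos: [0.5979, 0.1947, 0.1592]
tcp_rot: [[-0.348, 0.847, -0.402], [0.542, 0.532, 0.651], [0.765, 0.008, -0.644]]
force: [0.9, 0.0, 1.5]
opening: 0.0718
grasp_force: 0.0
```

```bash
python3 - <<'E'
from h import *
s=log(); print(s["time_s"],s["tcp_pos"],np.round(s["joints"],3))
im,d,P=cap("scene"); t,dt,Pt=cap("top"); cv2.imwrite("pics/end.png",np.hstack([cv2.resize(im[70:300,130:330],(400,460),interpolation=2),cv2.resize(t[130:280,90:400],(400,460),interpolation=2)])); cv2.imwrite("pics/tend.png",t)
for n,W in(("scene",pts(d,P)),("top",pts(dt,Pt))):
    Z=W[...,2]
    for nm,lo,hi,c,r in(("cap",.135,.17,(.539,.285),.04),("jb",.064,.082,(.483,.4395),.045),("ja",.064,.082,(.6,.147),.045)):
        m=(Z>lo)&(Z<hi)&(np.hypot(W[...,0]-c[0],W[...,1]-c[1])<r)
        if m.sum()>5: p=W[m][:,:2].astype(np.float32); print(n,nm,m.sum(),np.round(cv2.minEnclosingCircle(p)[0],4),np.round(np.median(Z[m]),4))
E
```

```text
15.8833 [0.59789924 0.1946981  0.15916505] [-0.155  0.692  1.215  0.645  1.831 -0.746]
scene cap 83 [0.5386 0.2838] 0.1519
scene jb 60 [0.487  0.4419] 0.0714
scene ja 193 [0.5995 0.145 ] 0.0713
top cap 102 [0.5358 0.2863] 0.1539
top jb 293 [0.4838 0.4401] 0.0722
top ja 158 [0.5996 0.1475] 0.0725
```

View pics/end.png

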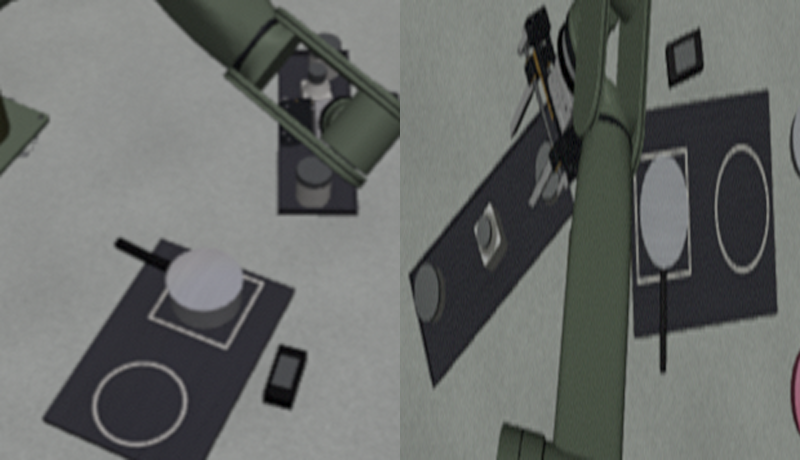

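The bottle stands upright at right-panel (488,237) with its cap at 0.153 m. Both jars are where they started and the pan is in the square. I'll clear the arm and hand in.

>>> send_rows:
  increments: [0.5,0,-0.4,0,0,0,72,1.0,0,-0.9,0,0,0,72,1.5,0,-1.3,0,0,0,72,1.5,0,-1.3,0,0,0,72,1.5,0,-1.3,0,0,0,72]

```text
time_s: 16.4
tcp_pos: [0.5936, 0.1987, 0.2058]
tcp_rot: [[-0.345, 0.844, -0.411], [0.539, 0.537, 0.649], [0.768, 0.003, -0.641]]
force: [-0.1, 0.4, -0.3]
opening: 0.0721
grasp_force: 0.0
```

```bash
python3 -c "
from h import *
s=manip.state(); print(s['time_s'],s['tcp_pos'],s['force']); print(manip.finish_job())"
```

```text
16.4 [0.59355692 0.19872116 0.20577911] [-0.11339833  0.37005479 -0.26590672]
the job is handed in; nothing more can be done
None
```

I handed the job in at 16.4 s: the pan sits on the square mark (centred to about 2–4 mm by camera), the bottle stands upright and released between the jars, and neither the jars nor the module were touched.

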